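Size a mounted shell plate on the slot rack

ROBOT

A 6-joint arm with a two-finger parallel gripper is mounted at the origin on the work surface. World frame = base frame: x ahead of the robot, y to its left, z up, the work surface at z = 0. Lengths are in m, angles in rad, forces in N, time in s.
With the tool pointing down it reaches from about 0.225 to 0.875 m from the base axis. Payload 3.4 kg.
Tool frame: the origin (TCP) lies at the very end of the fingers, on their centre line; the grasp point (between the pads) lies 19 mm behind it; z points along the fingers, y is the direction in which the jaws open and shut (so a half turn about z gives the same grasp; the last joint's range is limited). The gripper opens to 85 mm and grips with 20 to 120 N. Pads are 22 mm wide; open, the fingers measure 114 mm over their backs; the gripper's body (76 mm by 85 mm) begins 54 mm behind the grasp point. The pads swing forward as they close: fully open they stand 13 mm farther back than shut.
Start: joints at [1.099, 0.276, 1.505, -0, 1.361, -0.121], TCP at [0.198, 0.54, 0.231] pointing down, gripper open.
Joint ranges: [-2.89, 2.89], [-0.75, 2.08], [0.22, 2.7], [-1.18, 4.32], [0.11, 2.71], [-2.7, 2.7]. Speed limits (rad/s): [2.57, 2.57, 3.14, 3.14, 3.14, 3.14].

INTERFACE

Orientations are given as a unit quaternion [w, x, y, z].
In Python, from rig import get_state, get_image, camera_model, sign_off gives the robot as it stands. The module is installed in compiled form; this text tells all that it offers.
- The arm moves only by the tool drive_tool, never from a script. Its argument "motion" is text: rows parted by semicolons, each of 7 numbers parted by spaces: the turn, a rotation vector about the tool's x, y, z in degrees, then the shift along the tool's x, y, z in m, then the opening in per cent of the stroke, from 0 (shut) to 100 (fully open). In form: wx wy wz tx ty tz hand; .... A call has 1 to 12 rows; each row shifts and turns the pose as measured when the row begins, along the tool's axes as they then stand; what a row does not reach is not made up. A row lasts 1/8 s, in which the tool goes at most 62.5 mm and 10.7 degrees, less where a joint would pass 70% of its speed; a pose out of reach is approached as far as the arm can. A call is refused whole if a number of a shift passes 0.0625 or a number of a turn 10.7, either way. A call with a gripper value outside its range is refused whole. The fingers move at their own pace and stop on an object; "newtons" is the grip in N (left out, the last holds). Time passes only in rows, so rows that do not move let the fingers close. It gives the time, the measured TCP pose, the force and the opening at its end, in the units of the state.
- get_state(): the state, without advancing time (a new reading comes with each control period).
- get_image(name): name is "scene" or "side" or "wrist"; returns (picture, depth): 384x512x3 uint8, red, green, blue; 384x512 float32, m along the optical axis (not along the pixel's ray), 0 where there is no reading.
- camera_model(name): a dict with "camera_matrix" (3x3 intrinsics, pixels), "cam_to_world" (4x4, takes a point from camera to world coordinates); the wrist camera has in their place "T_tool_cam" (4x4, takes a point from camera to tool coordinates, whose origin is the TCP and whose axes are the flange's). Camera axes: x right, y up, looking along -z (the intrinsics and any distortion apply to the point x, -y, -z); pixel columns grow to the right and rows downward; lengths in m; the calibration is good to about 2 mm. The wrist camera is an equidistant fisheye: a pixel r from the principal point sees the ray r / f radians off the axis. A picture is of the moment at which its call begins: read the wrist's pose just before it. camera_model takes no time and is no camera call.
- sign_off(): hands the job in, once; it reports no verdict.
The state is a dict: "clock": time; "qpos": joint angles; "qd": joint speeds; "effort": joint torques, N m; "position": TCP position; "ee_rot": TCP orientation; "contact_force": force on the tool from outside, world axes, zero at the start; "moment": the same for the moment, N m; "width": finger opening in m.
Only numpy, scipy, OpenCV 4.12 (cv2) and the standard library are available. Lean on these libraries where they do the work, as an engineer would, in place of code of your own. Each camera call takes 0.05 s, during which the arm holds its last target.

TASK

Take the mounted shell plate that stands at the orange end of the white stand and size it on the light grey slot rack: try it in the narrowest slot first (at the yellow end), pressing only gently, and leave it released, upright and fully home in the narrowest slot that takes it. Leave the other two mounts standing in their wells and do not disturb the things lying about.

Things in the scene. Friction and masses are not known exactly. Their poses are not given: they have to be found in the camera images.
- rack: Sizing rack, fixed: aluminium base 64 x 226 mm with a light grey comb 44 mm deep (x), 216 mm long (y), top at 40 mm. Five slots run along its x, open at both ends and above, 34 mm deep, 38 mm apart along y, with 2 mm 45-degree lead-in chamfers. The narrowest is at the yellow end (-y); widths grow towards +y. Origin: centre of the underside.
- slot0 (a point): Middle of the mouth of the narrowest slot (8 mm wide), beside the yellow end, at the height of the comb's top; x along the slot, y towards the wider slots, z up. A plate too thick for a slot is stopped with its lower edge at the comb's top or up to 2 mm below it.
- slot1 (a point): The same for the second slot, 11.2 mm wide.
- slot2 (a point): The same for the third slot, 14.2 mm wide.
- slot3 (a point): The same for the fourth slot, 17.2 mm wide.
- slot4 (a point): The same for the widest slot, 20.2 mm wide.
- stand: White stand, fixed, 56 x 176 mm, 40 mm high, with three wells (35 x 21 mm) in a row along y, 55 mm apart, a mount hanging in each by its flange; its +y end is an orange block. Which mount is in which well changes. Origin: centre of the underside.
- marked_well (a point): Middle of the mouth of the well at the orange end, at the height of the stand's top: the mount standing here is the one to size.
- grip_a (a point): Centre of the blue grip (36 x 16 x 38 mm high; free to grasp across its 36 mm, along x) of one of three look-alike mounts, 50 to 120 g. Its underside, 19 mm below this point, meets a black flange 36 x 28 x 4 mm. Below hangs an ivory shell plate 30 mm wide (x), 26 mm long (lower edge 49 mm below this point), thickness (y) unknown, 8 to 19 mm, centred, different on each mount.
- grip_b (a point): The same point of another mount; x along the plate's width, y across its thickness, z up. With the flange resting on the stand's top this point is 63 mm above the table; with the flange resting on the rack's comb (fully home) it is 23 mm above the slot's mouth.
- grip_c (a point): The same point of another mount.
- jar: Amber jar with a white cap, 52 mm across, 75 mm high; to be left alone. Origin: centre of the underside.
- oyster: Loose oyster shell, about 80 x 68 mm, 11 mm high; to be left alone. Origin: underside.
- oyster2: Larger loose oyster shell, about 96 x 80 mm, 13 mm high; to be left alone. Origin: underside.
- brush: Cleaning brush lying flat; to be left alone. Origin: underside of its middle.
- scale_bar: Black and white photo scale, 100 x 20 x 5 mm; to be left alone. Origin: centre of the underside.
- caliper: Steel caliper lying flat, 190 mm long; to be left alone. Origin: underside of its beam's middle.
Not all that is in view belongs to the job. Leave any blue or pink look-alike of the rack alone.

How it is judged:
By the outcome, as a careful person would: the job done as asked, in the order asked, and still so for the second after the job is handed in, with the robot touching nothing.
It also fails if it takes over 64 s, if anything falls off the work surface, if the arm or the gripper's body presses on something with over 40 N, if the wrist force passes 120 N, or if a joint passes its speed limit or range.

## Working session

There is one attempt and no reset: what is moved stays moved. The work goes in short steps, Python scripts to look and compute and a tool call to move; the robot and the scene stay as the last step left them, time stands still between calls to the robot, and variables do not carry over. Pictures are saved under pics/ and viewed, and the job is handed in when it is done.

Besides the shell and the picture viewer there is one more tool, called by a JSON object that holds its "api" and its "payload". drive_tool: Moves the arm, as the interface text tells. Its arguments: {"type":"object","properties":{"motion":{"type":"string"},"newtons":{"type":"number"}},"required":["motion"]}

```bash
mkdir -p pics; cat > h.py <<'E'
import numpy as np,cv2,pickle
from rig import *
def grab(n,tag):
    s=get_state(); im,d=get_image(n)
    pickle.dump((s,im,d,camera_model(n)),open(f'pics/{tag}.pkl','wb'))
    cv2.imwrite(f'pics/{tag}.png',im[:,:,::-1]); return s,im,d
E
python3 - <<'E'
from h import *
s=get_state(); print(s)
for n in('scene','side'):
    grab(n,n+'0'); c=camera_model(n); print(c)
print(camera_model('wrist'))
E
```

```text
{'clock': 0.0, 'qpos': array([ 1.09899301e+00,  2.76579008e-01,  1.50610833e+00, -7.15354153e-06,
        1.36071319e+00, -1.21017847e-01]), 'qd': array([-0.00018546, -0.0012974 ,  0.00121259,  0.0005984 , -0.00023232,
       -0.00246582]), 'effort': array([ 2.74048878e-03, -4.16778266e+01, -2.45813853e+01,  4.86433123e-05,
        1.12314970e-02, -2.57628227e-05]), 'position': array([0.19736825, 0.53950901, 0.23045872]), 'ee_rot': array([-2.60685856e-04,  1.74494051e-01,  9.84657813e-01, -8.65540647e-04]), 'contact_force': array([ 0.32254386, -0.23506621, -0.29455383]), 'moment': array([-0.02643245, -0.01835598, -0.00059448]), 'width': 0.08514385855779243}
{'camera_matrix': array([[389.36099635,   0.        , 255.69483776],
       [  0.        , 389.36099635, 189.04253301],
       [  0.        ,   0.        ,   1.        ]]), 'cam_to_world': array([[-0.78268071, -0.50346652,  0.36596771,  0.88875598],
       [ 0.62240314, -0.6283303 ,  0.46670694,  0.4100319 ],
       [-0.00502272,  0.59306197,  0.80514115,  0.79402158],
       [ 0.        ,  0.        ,  0.        ,  1.        ]])}
[... 264 characters left out ...]
918879,  0.45281314, -0.74542242, -0.7017335 ],
       [-0.00413164,  0.85345514,  0.52114994,  0.55872025],
       [ 0.        ,  0.        ,  0.        ,  1.        ]])}
{'camera_matrix': array([[297.31863964,   0.        , 254.7218742 ],
       [  0.        , 297.31863964, 188.32423693],
       [  0.        ,   0.        ,   1.        ]]), 'T_tool_cam': array([[ 8.91501752e-04,  9.59929168e-01,  2.80241321e-01,
         7.11971660e-02],
       [ 9.99999591e-01, -8.12314248e-04, -3.98717957e-04,
         4.02739152e-04],
       [-1.55096978e-04,  2.80241562e-01, -9.59929499e-01,
        -1.42626264e-01],
       [ 0.00000000e+00,  0.00000000e+00,  0.00000000e+00,
         1.00000000e+00]])}
```

View pics/scene0.png

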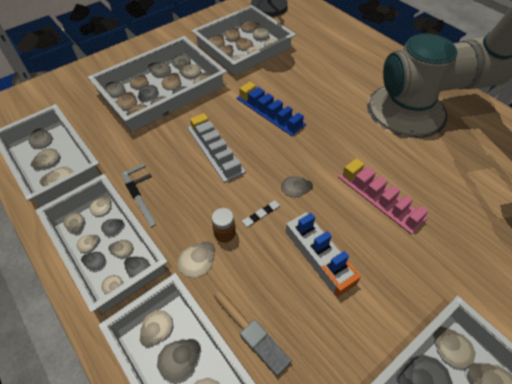

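View pics/side0.png

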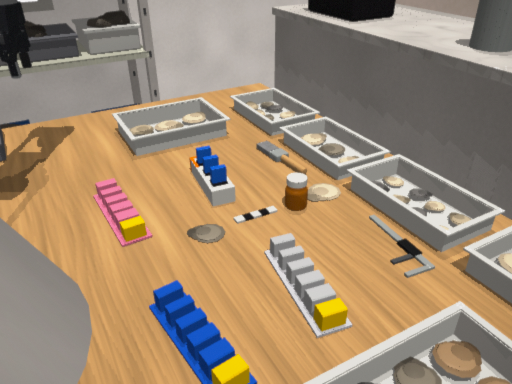

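Scene view: there are three comb-like racks: light grey with yellow at (199,120), blue at (270,108) and pink at (385,195). Only the light grey one fits the description. The stand is at (322,252) with its orange end at (345,280), so the mount to take is the blue grip at (338,260), next to the orange block. Next I'll measure these and check an enlarged crop.

```bash
cat >> h.py <<'E'
def load(tag): return pickle.load(open(f'pics/{tag}.pkl','rb'))
def cloud(im,d,c,T=None):
    K=c['camera_matrix']; T=c['cam_to_world'] if T is None else T
    v,u=np.mgrid[:d.shape[0],:d.shape[1]]
    P=np.stack([(u-K[0,2])/K[0,0]*d,-(v-K[1,2])/K[1,1]*d,-d],-1)
    W=P@T[:3,:3].T+T[:3,3]; W[d==0]=np.nan
    return W
def hsv(im): return cv2.cvtColor(im,cv2.COLOR_RGB2HSV)
E
python3 - <<'E'
from h import *
for tag,boxes in(('scene0',dict(stand=(280,205,365,300),rack=(180,108,250,185))),('side0',dict(stand=(180,140,240,205),rack=(258,228,355,335)))):
    s,im,d,c=load(tag); W=cloud(im,d,c); H=hsv(im)
    t=W[(np.abs(W[...,2])<.02)]; print(tag,'table z',np.median(t[:,2]))
    for n,(a,b,e,f) in boxes.items():
        w=W[b:f,a:e]; h=H[b:f,a:e]
        cv2.imwrite(f'pics/{tag}_{n}.png',cv2.resize(im[b:f,a:e,::-1],None,fx=6,fy=6,interpolation=cv2.INTER_CUBIC) if (e-a)*6<800 and (f-b)*6<=600 else cv2.resize(im[b:f,a:e,::-1],None,fx=5,fy=5))
        masks=dict(blue=(h[...,0]>100)&(h[...,0]<130)&(h[...,1]>150),orange=(h[...,0]<14)&(h[...,1]>190)&(h[...,2]>120),yellow=(h[...,0]>20)&(h[...,0]<32)&(h[...,1]>190)&(h[...,2]>120),grey=(h[...,1]<40))
        for m,k in masks.items():
            zt={'blue':.074,'orange':.02,'yellow':.02,'grey':.03}[m]
            kk=(k&(w[...,2]>zt)).astype(np.uint8)
            nn,l,st,ce=cv2.connectedComponentsWithStats(kk)
            for i in range(1,nn):
                if st[i,4]<12: continue
                p=w[l==i]; z=np.percentile(p[:,2],90); q=p[p[:,2]>z-.006]
                r=cv2.minAreaRect((q[:,:2]*1000).astype(np.float32))
                print(n,m,st[i,4],ce[i]+[a,b],'z',z.round(4),'mean',q.mean(0).round(4),'rect',np.round(r[0],1),np.round(r[1],1),round(r[2],1))
E
```

```text
scene0 table z 0.0009155938715749712
stand blue 107 [306.31775701 219.85046729] z 0.0837 mean [0.5306 0.1287 0.0819] rect [529.8 128.5] [14.3 34.6] 86.9
stand blue 123 [322.26829268 238.77235772] z 0.0834 mean [0.5357 0.1832 0.082 ] rect [535.7 182.6] [14.5 35.7] 84.1
stand blue 130 [339.24615385 258.95384615] z 0.0835 mean [0.5415 0.2376 0.082 ] rect [541.2 237.5] [14.2 35. ] 84.6
stand orange 16 [350.25   266.6875] z 0.0433 mean [0.5177 0.2551 0.0411] rect [518.6 255.6] [22.   4.8] 84.7
stand orange 14 [331.85714286 277.21428571] z 0.0421 mean [0.5644 0.2477 0.0409] rect [565.1 247.9] [27.6  2.7] 83.0
stand orange 120 [348.34166667 282.00833333] z 0.0424 mean [0.5453 0.276  0.0406] rect [544.5 276.2] [10.6 53. ] 84.9
stand grey 919 [312.46898803 242.79325354] z 0.0431 mean [0.5386 0.1641 0.0412] rect [532.6 161.8] [137.8  57.5] 84.1
stand grey 167 [342.89820359 274.18562874] z 0.0439 mean [0.5418 0.2572 0.0411] rect [541.6 256.9] [21.7 35.4] 84.2
stand grey 21 [328.85714286 279.33333333] z 0.0353 mean [0.5692 0.2454 0.0331] rect [568.9 246.3] [38.5  2.7] 84.7
rack grey 312 [207.375
[... 979 characters left out ...]
66725352 310.42429577] z 0.0404 mean [ 0.5172 -0.3202  0.039 ] rect [ 518.2 -318.7] [28.4 45.1] 81.8
rack grey 225 [282.20888889 239.98666667] z 0.0402 mean [ 0.5438 -0.1317  0.0386] rect [ 544.6 -129.9] [21.6 44. ] 83.5
rack grey 238 [290.60084034 252.42857143] z 0.0403 mean [ 0.5373 -0.1717  0.0386] rect [ 538.9 -170.4] [21.2 43.7] 77.0
rack grey 293 [299.73720137 265.01365188] z 0.0404 mean [ 0.5327 -0.2094  0.0387] rect [ 533.9 -208. ] [23.5 45. ] 80.8
rack grey 353 [309.2266289  278.62322946] z 0.0403 mean [ 0.5272 -0.2467  0.0388] rect [ 528.3 -245.3] [26.2 43.7] 82.2
rack grey 436 [319.62385321 293.38073394] z 0.0404 mean [ 0.5218 -0.2844  0.039 ] rect [ 522.5 -283.1] [29.  45.2] 81.5
```

```bash
ls pics
```

```text
scene0.pkl
scene0.png
scene0_rack.png
scene0_stand.png
side0.pkl
side0.png
side0_rack.png
side0_stand.png
```

View pics/scene0_stand.png

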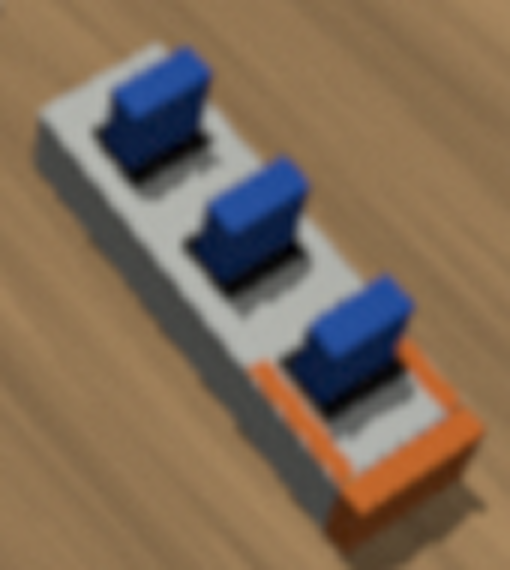

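View pics/scene0_rack.png

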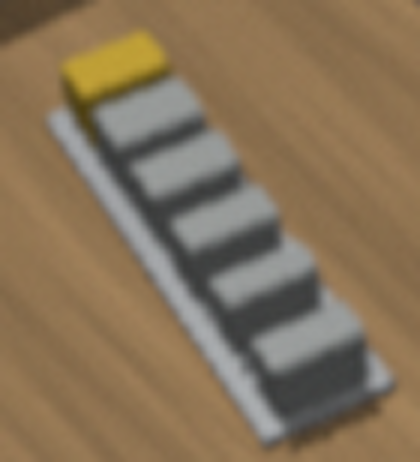

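The crop confirms that the mount at scene (338,260) stands in the orange-bordered well. The light grey rack, with its yellow end at (199,120), is the real one. Next is the move to hover over the mount.

```bash
cat >> h.py <<'E'
from scipy.spatial.transform import Rotation as R
def Rs(s):
    q=s['ee_rot']; return R.from_quat([q[1],q[2],q[3],q[0]])
def target(yaw_y): # tool down, tool y axis at angle yaw (deg) in world
    a=np.radians(yaw_y); y=np.array([np.cos(a),np.sin(a),0]); z=np.array([0,0,-1.]); return R.from_matrix(np.stack([np.cross(y,z),y,z],1))
def plan(p1,yaw,n,hand):
    s=get_state(); p0=s['position']; r0=Rs(s); r1=target(yaw); rv=(r0.inv()*r1).as_rotvec()
    print('pos',p0.round(4),'tilt/yaw err deg',np.degrees(rv).round(2),'F',s['contact_force'].round(2),'w',s['width'].round(4),'t',s['clock'])
    d=(np.array(p1)-p0)/n; out=[]
    for i in range(n):
        ri=r0*R.from_rotvec(rv*i/n); t=ri.inv().apply(d); w=np.degrees(rv/n)
        out.append(' '.join(f'{x:.1f}' for x in w)+' '+' '.join(f'{x:.4f}' for x in t)+f' {hand}')
    print('; '.join(out))
E
python3 -c "
from h import *
plan([.539,.235,.16],-5.9,11,100)"
```

```text
Traceback (most recent call last):
  File "h.py", line 22, in plan
    print('pos',p0.round(4),'tilt/yaw err deg',np.degrees(rv).round(2),'F',s['contact_force'].round(2),'w',s['width'].round(4),'t',s['clock'])
                                                                                                           ^^^^^^^^^^^^^^^^
AttributeError: 'float' object has no attribute 'round'
```

```bash
sed -i "s/s\['width'\].round(4)/round(s['width'],4)/" h.py
python3 -c "
from h import *
plan([.539,.235,.16],-5.9,11,100)"
```

```text
pos [0.1974 0.5395 0.2305] tilt/yaw err deg [-9.00e-02  5.00e-02  7.58e+01] F [-0.17 -0.49  0.05] w 0.0855 t 0.1
-0.0 0.0 6.9 -0.0387 -0.0153 0.0064 100; -0.0 0.0 6.9 -0.0402 -0.0106 0.0064 100; -0.0 0.0 6.9 -0.0412 -0.0057 0.0064 100; -0.0 0.0 6.9 -0.0416 -0.0007 0.0064 100; -0.0 0.0 6.9 -0.0414 0.0043 0.0064 100; -0.0 0.0 6.9 -0.0406 0.0093 0.0064 100; -0.0 0.0 6.9 -0.0392 0.0141 0.0064 100; -0.0 0.0 6.9 -0.0372 0.0186 0.0064 100; -0.0 0.0 6.9 -0.0347 0.0230 0.0064 100; -0.0 0.0 6.9 -0.0317 0.0270 0.0064 100; -0.0 0.0 6.9 -0.0282 0.0306 0.0064 100
```

{"api": "drive_tool", "payload": {"motion": "0 0 6.9 -0.039 -0.015 0.006 100; 0 0 6.9 -0.040 -0.011 0.006 100; 0 0 6.9 -0.041 -0.006 0.006 100; 0 0 6.9 -0.042 -0.001 0.006 100; 0 0 6.9 -0.041 0.004 0.006 100; 0 0 6.9 -0.041 0.009 0.006 100; 0 0 6.9 -0.039 0.014 0.006 100; 0 0 6.9 -0.037 0.019 0.006 100; 0 0 6.9 -0.035 0.023 0.006 100; 0 0 6.9 -0.032 0.027 0.006 100; 0 0 6.9 -0.028 0.031 0.006 100; 0 0 0 0 0 0 100", "newtons": 30}}

```text
clock: 1.6
position: [0.541, 0.2168, 0.1567]
ee_rot: [-0.001, 0.757, 0.653, -0.005]
contact_force: [-0.0, 0.3, 0.4]
width: 0.0854
```

```bash
python3 -c "
from h import *
plan([.539,.235,.16],-5.9,2,100)
grab('wrist','w1')"
```

```text
pos [0.541  0.2168 0.1567] tilt/yaw err deg [-0.41  0.33 -2.49] F [-0.01  0.31  0.39] w 0.0854 t 1.6
-0.2 0.2 -1.2 0.0088 -0.0023 -0.0017 100; -0.2 0.2 -1.2 0.0089 -0.0021 -0.0017 100
```

View pics/w1.png

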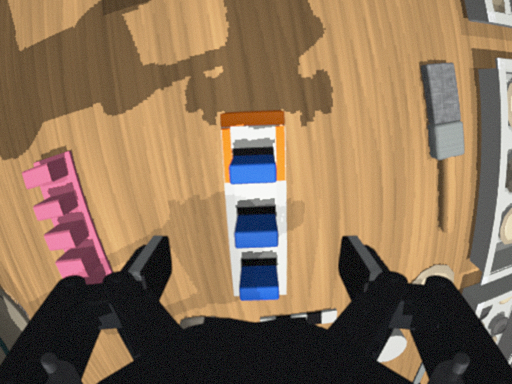

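Wrist view: the three blue grip tops run up the stand, and the marked one at (253,166) is inside the orange border. I'll cast rays through the top-face pixels onto z = 82 mm.

```bash
cat >> h.py <<'E'
def wray(s,c,uv):
    K=c['camera_matrix']; f=K[0,0]; x=(np.asarray(uv,float)-[K[0,2],K[1,2]]); r=np.hypot(*x.T)+1e-9; th=r/f
    dc=np.stack([np.sin(th)*x[:,0]/r,-np.sin(th)*x[:,1]/r,-np.cos(th)],1)
    T=c['T_tool_cam']; dt=dc@T[:3,:3].T; r_=Rs(s)
    return s['position']+r_.apply(T[:3,3]), r_.apply(dt)
def wplane(s,c,uv,z):
    o,dv=wray(s,c,uv); return o+dv*((z-o[2])/dv[:,2])[:,None]
E
python3 - <<'E'
from h import *
s,im,d,c=load('w1'); H=hsv(im)
blue=((H[...,0]>100)&(H[...,0]<130)&(H[...,1]>150))
bv=H[...,2][blue]; print(np.percentile(bv,[5,25,50,75,95]))
for nm,k,z in(('top',blue&(H[...,2]>130),.082),('orange',(H[...,0]<16)&(H[...,1]>190)&(H[...,2]>200),.041)):
  n,l,st,ce=cv2.connectedComponentsWithStats(k.astype(np.uint8))
  for i in range(1,n):
    if st[i,4]<40: continue
    v,u=np.nonzero(l==i); P=wplane(s,c,np.stack([u,v],1),z)
    r=cv2.minAreaRect((P[:,:2]*1000).astype(np.float32)); print(nm,st[i],np.round(r[0],1),np.round(r[1],1),round(r[2],1))
cv2.imwrite('pics/w1c.png',cv2.resize(im[100:310,200:310,::-1],None,fx=2.8,fy=2.8))
E
```

```text
[ 12.  89.  99. 218. 239.]
top [230 163  46  21 862] [541.8 236.8] [14.7 34. ] 84.0
top [235 231  43  17 653] [536.6 182.2] [14.3 34. ] 84.1
top [240 286  39  14 490] [531.1 128.1] [14.7 34.2] 85.3
```

View pics/w1c.png

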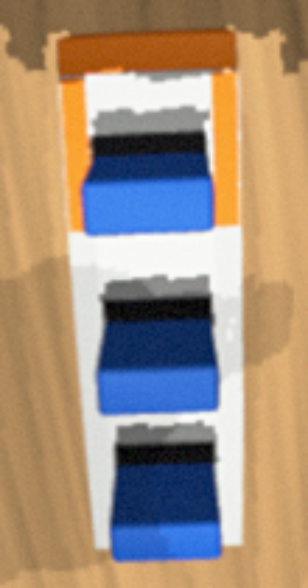

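{"api": "drive_tool", "payload": {"motion": "-0.2 0.2 -1.3 0.010 -0.001 0 100; -0.2 0.2 -1.3 0.010 -0.001 0 100; 0 0 0 0 0 0 100"}}

```text
clock: 2.02
position: [0.5379, 0.2418, 0.157]
ee_rot: [-0.002, 0.739, 0.674, 0.0]
contact_force: [0.4, -0.3, -0.6]
width: 0.0855
```

```bash
python3 -c "
from h import *
plan([.5417,.237,.049],-5.8,5,100)"
```

```text
pos [0.5379 0.2418 0.157 ] tilt/yaw err deg [-0.14 -0.2   0.51] F [ 0.4  -0.33 -0.58] w 0.0855 t 2.025
-0.0 -0.0 0.1 -0.0010 0.0009 0.0216 100; -0.0 -0.0 0.1 -0.0009 0.0009 0.0216 100; -0.0 -0.0 0.1 -0.0009 0.0009 0.0216 100; -0.0 -0.0 0.1 -0.0009 0.0009 0.0216 100; -0.0 -0.0 0.1 -0.0009 0.0009 0.0216 100
```

{"api": "drive_tool", "payload": {"motion": "0 0 0.5 -0.004 0.004 0.020 100; 0 0 0 0 0 0.020 100; 0 0 0 0 0 0 100; 0 0 0 0 0 0 100"}}

```text
clock: 2.52
position: [0.5407, 0.2406, 0.1183]
ee_rot: [-0.001, 0.74, 0.673, 0.002]
contact_force: [0.2, 0.0, -0.3]
width: 0.0854
```

```bash
python3 -c "
from h import *
plan([.5417,.237,.049],-5.8,3,100)"
```

```text
pos [0.5407 0.2406 0.1183] tilt/yaw err deg [ 0.05 -0.26  0.35] F [ 0.16  0.01 -0.3 ] w 0.0854 t 2.525
0.0 -0.1 0.1 -0.0013 0.0004 0.0231 100; 0.0 -0.1 0.1 -0.0012 0.0004 0.0231 100; 0.0 -0.1 0.1 -0.0012 0.0004 0.0231 100
```

{"api": "drive_tool", "payload": {"motion": "0 -0.1 0.2 -0.003 0.001 0.020 100; 0 0 0 -0.001 0 0.020 100; 0 0 0 0 0 0.015 100; 0 0 0 0 0 0.010 100; 0 0 0 0 0 0 100; 0 0 0 0 0 0 100"}}

```text
clock: 3.28
position: [0.545, 0.2386, 0.0565]
ee_rot: [0.002, 0.741, 0.672, 0.006]
contact_force: [-0.3, 0.1, 0.4]
width: 0.0855
```

```bash
python3 -c "
from h import *
plan([.5417,.237,.049],-5.8,1,100)"
```

```text
pos [0.545  0.2386 0.0565] tilt/yaw err deg [ 0.58 -0.37  0.24] F [-0.34  0.1   0.42] w 0.0855 t 3.275
0.6 -0.4 0.2 -0.0020 -0.0033 0.0074 100
```

{"api": "drive_tool", "payload": {"motion": "0.6 -0.4 0.2 -0.002 -0.003 0.007 100; 0 0 0 0 0 0 100"}}

```text
clock: 3.52
position: [0.5422, 0.237, 0.0499]
ee_rot: [0.0, 0.742, 0.671, 0.0]
contact_force: [0.1, -0.1, 0.6]
width: 0.0855
```

```bash
python3 -c "
from h import *
plan([.5417,.237,.049],-5.8,1,100)"
```

```text
pos [0.5422 0.237  0.0499] tilt/yaw err deg [0.02 0.02 0.03] F [ 0.14 -0.07  0.57] w 0.0855 t 3.525
0.0 0.0 0.0 -0.0001 -0.0005 0.0009 100
```

Aligned; closing.

{"api": "drive_tool", "payload": {"motion": "0 0 0 0 0 0 30; 0 0 0 0 0 0 30; 0 0 0 0 0 0 30; 0 0 0 0 0 0 30; 0 0 0 0 0 0 30; 0 0 0 0 0 0 30", "newtons": 45}}

```text
clock: 4.28
position: [0.5426, 0.2371, 0.0503]
ee_rot: [0.0, 0.742, 0.671, 0.0]
contact_force: [-0.1, 0.3, -0.1]
width: 0.0355
```

```bash
python3 -c "
from h import *
plan([.5417,.237,.11],-5.8,3,30)"
```

```text
pos [0.5426 0.2371 0.0503] tilt/yaw err deg [ 0.06 -0.    0.02] F [-0.05  0.26 -0.12] w 0.0355 t 4.275
0.0 -0.0 0.0 -0.0001 -0.0003 -0.0199 30; 0.0 -0.0 0.0 -0.0001 -0.0003 -0.0199 30; 0.0 -0.0 0.0 -0.0001 -0.0003 -0.0199 30
```

{"api": "drive_tool", "payload": {"motion": "0 0 0 0 0 -0.010 20; 0 0 0 0 0 -0.015 20; 0 0 0 0 0 -0.020 20; 0 0 0 0 0 -0.025 20; 0 0 0 0 0 -0.025 20; 0 0 0 0 0 -0.015 20; 0 0 0 0 0 0 20; 0 0 0 0 0 0 20"}}

```text
clock: 5.28
position: [0.5426, 0.2372, 0.1687]
ee_rot: [0.001, 0.742, 0.671, 0.002]
contact_force: [0.4, 0.8, -0.8]
width: 0.0353
```

```bash
python3 -c "
from h import *
plan([.525,-.20,.165],-8.2,10,20)
grab('wrist','w2');grab('scene','s2');grab('side','d2')
im=load('s2')[1][200:300,270:370,::-1];im2=load('d2')[1][100:210,150:260,::-1]
cv2.imwrite('pics/c2.png',np.hstack([cv2.resize(im,(400,400)),cv2.resize(im2,(400,400))]))"
```

```text
pos [0.5426 0.2372 0.1687] tilt/yaw err deg [ 0.24 -0.08  2.43] F [ 0.41  0.78 -0.8 ] w 0.0353 t 5.275
0.0 -0.0 0.2 -0.0437 0.0026 0.0003 20; 0.0 -0.0 0.2 -0.0437 0.0028 0.0003 20; 0.0 -0.0 0.2 -0.0437 0.0030 0.0003 20; 0.0 -0.0 0.2 -0.0436 0.0032 0.0003 20; 0.0 -0.0 0.2 -0.0436 0.0034 0.0003 20; 0.0 -0.0 0.2 -0.0436 0.0036 0.0003 20; 0.0 -0.0 0.2 -0.0436 0.0038 0.0004 20; 0.0 -0.0 0.2 -0.0436 0.0039 0.0004 20; 0.0 -0.0 0.2 -0.0436 0.0041 0.0004 20; 0.0 -0.0 0.2 -0.0435 0.0043 0.0004 20
```

View pics/c2.png

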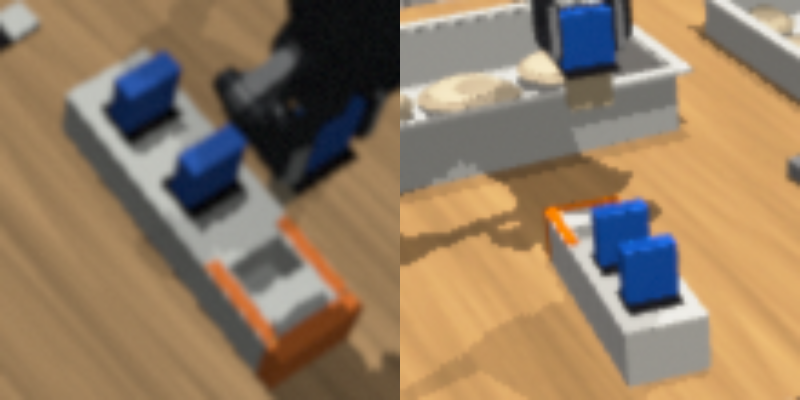

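View pics/w2.png

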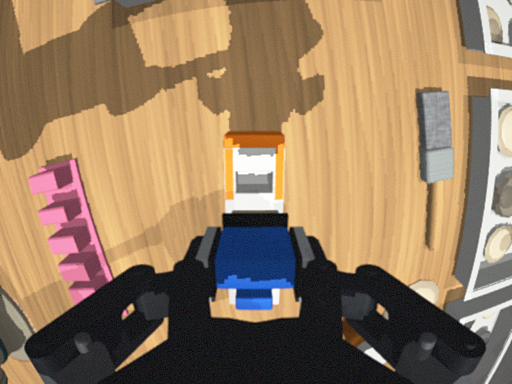

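The mount is held (width 35 mm). The marked well is empty at scene (337,265) and the other two mounts are still standing. Next I carry it beyond the rack's yellow end, so the wrist camera looks over the slots.

```bash
python3 -c "
from h import *
plan([.512,-.355,.17],-8.2,14,20)" | tail -1 | tr ';' '\n' | sed -n '1p;7p;14p'
```

```text
0.0 -0.0 0.2 -0.0423 0.0021 -0.0002 20
 0.0 -0.0 0.2 -0.0423 0.0028 -0.0001 20
 0.0 -0.0 0.2 -0.0422 0.0037 -0.0001 20
```

{"api": "drive_tool", "payload": {"motion": "0 0 0.2 -0.020 0.001 0 20; 0 0 0.2 -0.040 0.002 0 20; 0 0 0.2 -0.045 0.002 0 20; 0 0 0.2 -0.045 0.002 0 20; 0 0 0.2 -0.045 0.003 0 20; 0 0 0.2 -0.045 0.003 0 20; 0 0 0.2 -0.045 0.003 0 20; 0 0 0.2 -0.045 0.003 0 20; 0 0 0.2 -0.045 0.004 0 20; 0 0 0.2 -0.045 0.004 0 20; 0 0 0.2 -0.020 0.002 0 20; 0 0 0 0 0 0 20"}}

```text
clock: 6.92
position: [0.5088, -0.2278, 0.1629]
ee_rot: [-0.002, 0.756, 0.654, -0.005]
contact_force: [-0.5, -0.0, -0.7]
width: 0.0355
```

```bash
python3 -c "
from h import *
plan([.512,-.355,.17],-8.2,4,20)"
```

```text
pos [ 0.5088 -0.2278  0.1629] tilt/yaw err deg [-0.55  0.29 -0.08] F [-0.55 -0.01 -0.67] w 0.0355 t 6.925
-0.1 0.1 -0.0 -0.0314 0.0054 -0.0017 20; -0.1 0.1 -0.0 -0.0314 0.0054 -0.0017 20; -0.1 0.1 -0.0 -0.0314 0.0054 -0.0017 20; -0.1 0.1 -0.0 -0.0314 0.0053 -0.0017 20
```

{"api": "drive_tool", "payload": {"motion": "-0.1 0.1 0 -0.031 0.005 -0.002 20; -0.1 0.1 0 -0.031 0.005 -0.002 20; -0.1 0.1 0 -0.031 0.005 -0.002 20; -0.1 0.1 0 -0.031 0.005 -0.002 20; 0 0 0 0 0 0 20; 0 0 0 0 0 0 20"}}

```text
clock: 7.68
position: [0.5103, -0.3451, 0.1693]
ee_rot: [-0.007, 0.754, 0.657, 0.002]
contact_force: [-0.4, 0.5, 0.6]
width: 0.0354
```

```bash
python3 -c "
from h import *
plan([.512,-.355,.17],-8.2,1,20)
grab('wrist','w3');s,im,d=grab('side','d3')
cv2.imwrite('pics/d3c.png',cv2.resize(im[180:384,230:400,::-1],None,fx=2.9,fy=2.9))"
```

```text
pos [ 0.5103 -0.3451  0.1693] tilt/yaw err deg [-0.46 -0.7   0.38] F [-0.39  0.54  0.55] w 0.0354 t 7.675
-0.5 -0.7 0.4 -0.0095 0.0030 -0.0008 20
```

View pics/w3.png

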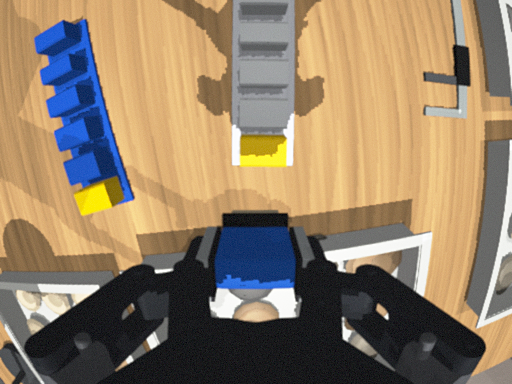

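View pics/d3c.png

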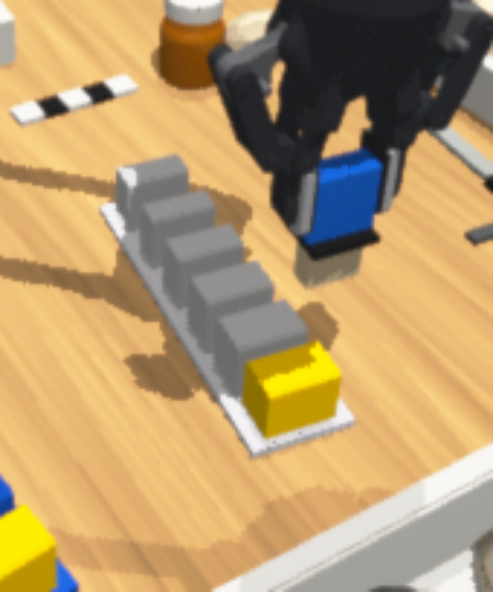

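```bash
python3 - <<'E'
from h import *
s,im,d,c=load('w3')
cv2.imwrite('pics/w3c.png',cv2.resize(im[0:175,220:310,::-1],None,fx=3.4,fy=3.4,interpolation=cv2.INTER_CUBIC))
r=target(-8.2)
ax=r.as_matrix()[:,0]; print(ax)
T=c['T_tool_cam']
for col in(264,):
  uv=np.array([[col,v] for v in range(0,175)]); P=wplane(s,c,uv,.04)
  o,dv=wray(s,c,uv); cosw=(dv@ (Rs(s).as_matrix()@T[:3,:3]@[0,0,-1]))
  Z=(o+dv*(d[uv[:,1],uv[:,0]]/cosw)[:,None])[:,2]
  for v in range(0,175,1): print(v,im[v,col].tolist(),P[v,:2].round(4),Z[v].round(4),end=' | ' if v%2 else '\n')
# sides of comb (x) : grey mask rows at yellow top
H=hsv(im); k=(H[...,0]>20)&(H[...,0]<32)&(H[...,1]>190)&(H[...,2]>100); k[:, :225]=0
v,u=np.nonzero(k); print('yellow rows/cols',v.min(),v.max(),u.min(),u.max())
P=wplane(s,c,np.stack([u,v],1),.04); print(cv2.minAreaRect((P[:,:2]*1000).astype(np.float32)))
E
```

```text
[0.14262893 0.98977623 0.        ]
0 [157, 160, 161] [ 0.5413 -0.1746] 0.0404
1 [152, 155, 154] [ 0.5411 -0.1757] 0.0393 | 2 [124, 124, 126] [ 0.541  -0.1767] 0.0389
3 [114, 118, 117] [ 0.5408 -0.1777] 0.0381 | 4 [108, 107, 113] [ 0.5407 -0.1788] 0.0377
5 [94, 95, 98] [ 0.5405 -0.1798] 0.035 | 6 [90, 88, 93] [ 0.5404 -0.1808] 0.0331
7 [89, 91, 93] [ 0.5403 -0.1818] 0.0286 | 8 [89, 92, 90] [ 0.5401 -0.1829] 0.0275
9 [91, 91, 94] [ 0.54   -0.1839] 0.0226 | 10 [89, 93, 93] [ 0.5398 -0.1849] 0.0208
11 [87, 85, 88] [ 0.5397 -0.1859] 0.0171 | 12 [90, 94, 97] [ 0.5395 -0.1869] 0.0146
13 [87, 90, 89] [ 0.5394 -0.1879] 0.0118 | 14 [94, 96, 94] [ 0.5393 -0.1889] 0.0084
15 [108, 109, 113] [ 0.5391 -0.1899] 0.0052 | 16 [114, 114, 117] [ 0.539  -0.1909] 0.0061
17 [112, 116, 119] [ 0.5388 -0.1919] 0.0057 | 18 [108, 111, 117] [ 0.5387 -0.1929] 0.0045
19 [120, 120, 123] [ 0.5386 -0.1939] 0.0062 | 20 [135, 135, 136] [ 0.5384 -0.1949] 0.0059
21 [143, 146, 148] [ 0.5383 -0.1959] 0.0078 | 22 [137, 140, 140] [ 0.5382 -0.1969] 0.0383
23 [151, 154, 154] [ 0.538  -0.1979] 0.0402 | 24 [159, 160, 163] [ 0.537
[... 6193 characters left out ...]
5206 -0.327 ] 0.04
163 [254, 248, 55] [ 0.5205 -0.328 ] 0.041 | 164 [254, 248, 53] [ 0.5204 -0.3289] 0.0406
165 [253, 239, 36] [ 0.5203 -0.3298] 0.0406 | 166 [245, 221, 66] [ 0.5201 -0.3308] 0.0373
167 [234, 190, 122] [ 0.52   -0.3317] 0.0007 | 168 [229, 187, 131] [ 0.5199 -0.3327] -0.0006
169 [228, 184, 124] [ 0.5198 -0.3336] 0.0009 | 170 [229, 186, 125] [ 0.5196 -0.3346] -0.0017
171 [227, 183, 125] [ 0.5195 -0.3355] 0.0008 | 172 [227, 184, 125] [ 0.5194 -0.3365] 0.0008
173 [228, 182, 120] [ 0.5193 -0.3374] 0.0006 | 174 [227, 180, 122] [ 0.5191 -0.3384] -0.0004
yellow rows/cols 135 166 241 285
((521.1806640625, -316.2582702636719), (29.068470001220703, 41.21288299560547), 82.31586456298828)
```

View pics/w3c.png

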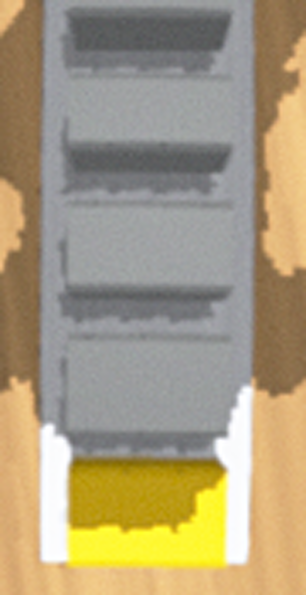

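Wrist view: yellow end at (264,151). The slots appear as dark gaps at rows ~131, ~91, ~51 and ~13 of column 264. At z = 40 mm, slot 0's mouth is about (0.5236, -0.2994), and the 38 mm pitch checks out. Now I'll check the rack yaw and where the mount sits in the hand.

```bash
python3 - <<'E'
from h import *
s,im,d,c=load('w3'); H=hsv(im)
# base edges: rays to z=.005, where saturation jumps
L=[];Rr=[]
for v in range(4,160,3):
    row=H[v,215:315,1].astype(int); g=np.nonzero(row<60)[0]+215
    g=g[(g>222)&(g<305)]
    L.append((g.min(),v)); Rr.append((g.max(),v))
for nm,A in(('L',L),('R',Rr)):
    P=wplane(s,c,np.array(A),.005)[:,:2]; f=np.polyfit(P[:,1],P[:,0],1); res=P[:,0]-np.polyval(f,P[:,1]); k=abs(res)<.0015; f=np.polyfit(P[k,1],P[k,0],1)
    print(nm,k.sum(),len(k),'yaw',-np.degrees(np.arctan(f[0])),'x at y=-.2994',np.polyval(f,-.2994))
# slot edges slope: rows of strongest dark gap by column for slots
G=cv2.cvtColor(im,cv2.COLOR_RGB2GRAY).astype(float); 
for r0,r1 in((118,132),(78,90),(36,48)):
    A=[]
    for u in range(246,282):
        g=np.diff(cv2.GaussianBlur(G,(1,3),0)[r0:r1,u]); A.append((u,r0+np.argmin(g)+.5))
    P=wplane(s,c,np.array(A),.04); f=np.polyfit(P[:,0],P[:,1],1); print('edge yaw',np.degrees(np.arctan(f[0])),'y at .5236',np.polyval(f,.5236))
# mount in hand, tool frame
T=c['T_tool_cam']
def tool(uv,zt):
    o,dv=wray(s,c,[uv]); r=Rs(s); o=r.inv().apply(o-s['position']); dv=r.inv().apply(dv)[0]; return o+dv*(zt-o[2])/dv[2]
print([ (v,im[v,254].tolist()) for v in range(208,232,1)])
for v,z in((226,.0063),(214,.0103),(288,-.0317)): print(v,tool((254,v),z).round(4))
E
```

```text
L 52 52 yaw -7.993772174829398 x at y=-.2994 0.4916415076306703
R 52 52 yaw -8.11365526572429 x at y=-.2994 0.555550108898498
edge yaw -7.508973646664606 y at .5236 -0.2939856863107054
edge yaw -8.194669175152777 y at .5236 -0.25417889144343475
edge yaw -7.490024414270461 y at .5236 -0.21414757396242662
[(208, [220, 172, 115]), (209, [203, 164, 112]), (210, [141, 119, 88]), (211, [107, 97, 77]), (212, [98, 92, 78]), (213, [51, 48, 38]), (214, [13, 15, 14]), (215, [8, 0, 10]), (216, [31, 27, 24]), (217, [26, 27, 29]), (218, [22, 18, 19]), (219, [12, 18, 16]), (220, [21, 22, 25]), (221, [19, 25, 20]), (222, [30, 25, 23]), (223, [13, 18, 19]), (224, [31, 29, 26]), (225, [12, 12, 11]), (226, [26, 30, 42]), (227, [18, 37, 77]), (228, [18, 50, 105]), (229, [14, 49, 105]), (230, [9, 42, 101]), (231, [20, 52, 108])]
226 [ 0.0067 -0.0003  0.0063]
214 [ 0.0122 -0.0003  0.0103]
288 [-0.0075 -0.0003 -0.0317]
```

```bash
python3 - <<'E'
from h import *
s,im,d,c=load('w3')
def tool(uv,zt):
    o,dv=wray(s,c,[uv]); r=Rs(s); o=r.inv().apply(o-s['position']); dv=r.inv().apply(dv)[0]; return o+dv*(zt-o[2])/dv[2]
print(tool((254,209.5),.0363),tool((254,213),.0363))
print(im[205:214,225:290:8].astype(int).sum(2))
plan([.5238,-.2992,.10],-8.0,3,20)
E
```

```text
[ 0.0052151  -0.00035833  0.0363    ] [ 0.00280947 -0.00035808  0.0363    ]
[[452 476 520 506 498 490 507 487 537]
 [462 481 501 505 495 491 505 478 523]
 [453 476 497 510 509 489 506 483 513]
 [467 464 504 493 513 483 523 481 475]
 [459 431 456 464 454 449 468 486 464]
 [460 362 351 354 354 321 319 502 468]
 [472 286 290 292 285 287 273 483 458]
 [401 251 256 245 247 260 230 427 478]
 [206 128 141 110 135 136 111 185 473]]
pos [ 0.5104 -0.3454  0.1695] tilt/yaw err deg [-0.43 -0.65  0.2 ] F [-0.02  0.65 -0.4 ] w 0.035 t 7.775
-0.1 -0.2 0.1 0.0156 0.0025 0.0233 20; -0.1 -0.2 0.1 0.0157 0.0024 0.0233 20; -0.1 -0.2 0.1 0.0158 0.0024 0.0232 20
```

The plate's lower edge peeks out at row ~210, which puts the half-thickness at about 5–6 mm. Moving above slot 0.

{"api": "drive_tool", "payload": {"motion": "-0.2 -0.3 0.1 0.016 0.002 0.020 20; -0.2 -0.3 0.1 0.016 0.002 0.015 20; 0 0 0 0.014 0.002 0.010 20; 0 0 0 0 0 0 20; 0 0 0 0 0 0 20"}}

```text
clock: 8.4
position: [0.5236, -0.2952, 0.125]
ee_rot: [0.0, 0.753, 0.658, 0.0]
contact_force: [0.1, 0.1, -0.9]
width: 0.0352
```

```bash
python3 -c "
from h import *
plan([.5238,-.2991,.085],-8.0,2,20)"
```

```text
pos [ 0.5236 -0.2952  0.125 ] tilt/yaw err deg [ 0.06 -0.01  0.26] F [ 0.12  0.13 -0.95] w 0.0352 t 8.4
0.0 -0.0 0.1 -0.0019 0.0003 0.0200 20; 0.0 -0.0 0.1 -0.0019 0.0004 0.0200 20
```

{"api": "drive_tool", "payload": {"motion": "0 0 0.3 -0.004 0 0.015 20; 0 0 0 0 0 0.015 20; 0 0 0 0 0 0.005 20; 0 0 0 0 0 0 20; 0 0 0 0 0 0 20"}}

```text
clock: 9.02
position: [0.5229, -0.3015, 0.0876]
ee_rot: [0.001, 0.756, 0.655, 0.0]
contact_force: [0.3, -0.5, 0.1]
width: 0.0351
```

```bash
python3 -c "
from h import *
plan([.5238,-.2991,.0765],-8.0,1,20)
print(sum([get_state()['contact_force'] for _ in range(5)])/5)
for n,b in(('scene',(90,190,160,260)),('side',(170,340,250,390))):
    s,im,d=grab(n,n+'4'); a=im[b[0]:b[1],b[2]:b[3],::-1]; cv2.imwrite(f'pics/{n}4c.png',cv2.resize(a,None,fx=4,fy=4,interpolation=cv2.INTER_CUBIC) if n=='scene' else cv2.resize(a,None,fx=3.5,fy=3.5,interpolation=cv2.INTER_CUBIC))
"
```

```text
pos [ 0.5229 -0.3015  0.0876] tilt/yaw err deg [ 0.08  0.04 -0.17] F [ 0.28 -0.48  0.1 ] w 0.0351 t 9.025
0.1 0.0 -0.2 0.0025 0.0005 0.0111 20
[ 0.27837989 -0.47871418  0.09502151]
```

View pics/side4c.png

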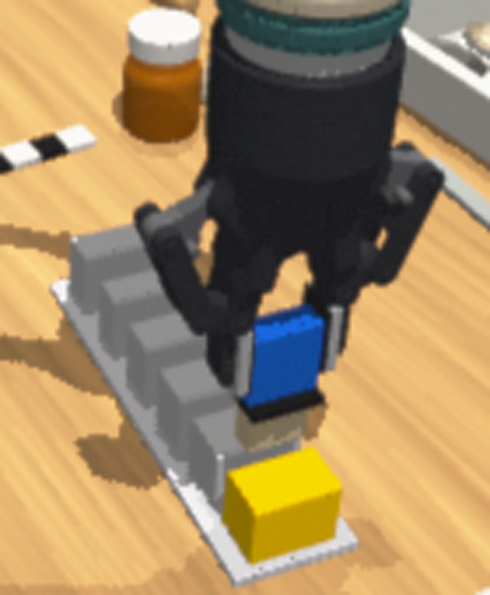

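View pics/scene4c.png

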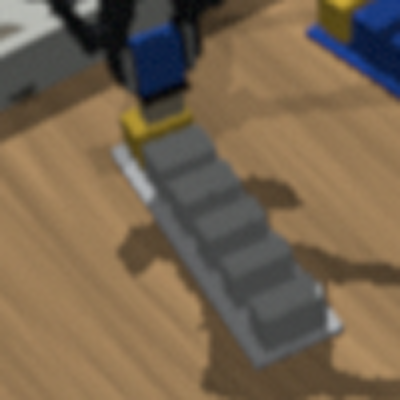

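Side and scene views show the plate just above the slot between the yellow block and the first tooth. Correcting the lateral position, then a gentle press.

{"api": "drive_tool", "payload": {"motion": "0 0 -0.1 0.002 0.0005 0.002 20; 0 0 0 0 0 0 20; 0 0 0 0 0 0 20"}}

```text
clock: 9.5
position: [0.5244, -0.2995, 0.0866]
ee_rot: [0.002, 0.755, 0.656, 0.0]
contact_force: [0.3, -0.7, -0.4]
width: 0.0351
```

```bash
python3 -c "
from h import *
plan([.5238,-.2991,.0765],-8.0,1,20)"
```

```text
pos [ 0.5244 -0.2995  0.0866] tilt/yaw err deg [ 0.19  0.1  -0.04] F [ 0.26 -0.69 -0.42] w 0.0351 t 9.5
0.2 0.1 -0.0 0.0004 -0.0007 0.0101 20
```

{"api": "drive_tool", "payload": {"motion": "0.2 0.1 0 0.0004 -0.0005 0.004 20; 0 0 0 0 0 0.003 20; 0 0 0 0 0 0.001 20; 0 0 0 0 0 0 20"}}

```text
clock: 10.0
position: [0.5238, -0.299, 0.0779]
ee_rot: [-0.0, 0.755, 0.656, -0.0]
contact_force: [0.3, -0.2, -0.1]
width: 0.0355
```

{"api": "drive_tool", "payload": {"motion": "0 0 0 0 0 0.001 20; 0 0 0 0 0 0.001 20"}}

```text
clock: 10.25
position: [0.5239, -0.2991, 0.0762]
ee_rot: [-0.0, 0.755, 0.656, -0.0]
contact_force: [-1.6, 1.6, 5.6]
width: 0.0352
```

{"api": "drive_tool", "payload": {"motion": "0 0 0 0 0 0.0005 20; 0 0 0 0 0 0.0005 20"}}

```text
clock: 10.5
position: [0.5239, -0.2991, 0.0763]
ee_rot: [0.0, 0.755, 0.656, -0.0]
contact_force: [-0.5, 0.2, 4.4]
width: 0.0354
```

```bash
python3 -c "
from h import *
plan([.5238,-.2991,.0765],-8.0,1,20)
s,im,d=grab('side','side5'); grab('wrist','w5')
a=im[220:340,270:390,::-1]; cv2.imwrite('pics/side5c.png',cv2.resize(a,None,fx=4.5,fy=4.5,interpolation=cv2.INTER_CUBIC))
"
```

```text
pos [ 0.5239 -0.2991  0.0763] tilt/yaw err deg [-0.    0.01 -0.04] F [-0.45  0.16  4.38] w 0.0354 t 10.5
-0.0 0.0 -0.0 -0.0000 -0.0001 -0.0002 20
```

View pics/side5c.png

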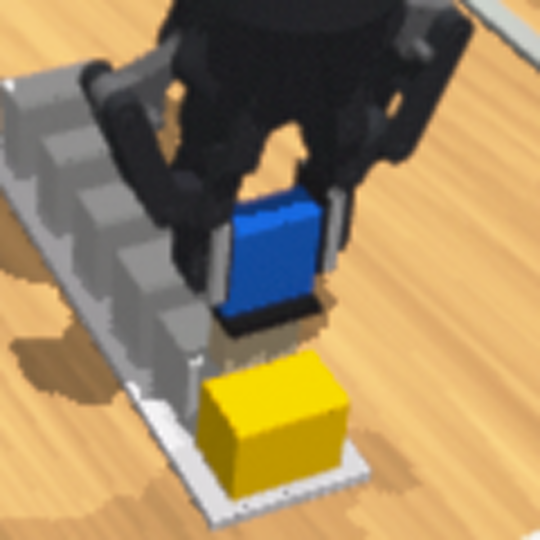

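Blocked at slot 0: 4–5 N at TCP z 0.0763, so the plate's lower edge is at the comb's top. Lift and go to slot 1.

{"api": "drive_tool", "payload": {"motion": "0 0 0 0 0 -0.005 20; 0 0 0 0 0 -0.005 20; 0 0 0 0.015 0 0 20; 0 0 0 0.015 0 0 20; 0 0 0 0.003 0 0 20; 0 0 0 0 0 0 20; 0 0 0 0 0 0 20"}}

```text
clock: 11.48
position: [0.5289, -0.2631, 0.0854]
ee_rot: [-0.0, 0.755, 0.656, -0.0]
contact_force: [-0.1, -0.3, -0.3]
width: 0.0357
```

```bash
python3 -c "
from h import *
plan([.5238+.038*.139,-.2991+.038*.990,.0785],-8.0,1,20)
"
```

```text
pos [ 0.5289 -0.2631  0.0854] tilt/yaw err deg [-0.04 -0.03  0.02] F [-0.14 -0.28 -0.3 ] w 0.0357 t 11.475
-0.0 -0.0 0.0 0.0016 -0.0000 0.0069 20
```

{"api": "drive_tool", "payload": {"motion": "0 0 0 0.0015 0 0.003 20; 0 0 0 0 0 0.002 20; 0 0 0 0 0 0 20; 0 0 0 0 0 0 20"}}

```text
clock: 11.98
position: [0.529, -0.2623, 0.0798]
ee_rot: [-0.0, 0.755, 0.656, -0.0]
contact_force: [-0.4, -0.5, -1.2]
width: 0.0353
```

{"api": "drive_tool", "payload": {"motion": "0 0 0 0 0 0.001 20; 0 0 0 0 0 0.001 20; 0 0 0 0 0 0 20"}}

```text
clock: 12.35
position: [0.529, -0.2625, 0.0777]
ee_rot: [-0.0, 0.755, 0.656, -0.0]
contact_force: [-0.2, -0.2, -0.1]
width: 0.0355
```

```bash
python3 -c "
from h import *
plan([.5238+.038*.139,-.2991+.038*.990,.0763],-8.0,1,20)
"
```

```text
pos [ 0.529  -0.2625  0.0777] tilt/yaw err deg [-0.05 -0.01 -0.05] F [-0.16 -0.16 -0.1 ] w 0.0355 t 12.35
-0.0 -0.0 -0.0 0.0010 -0.0000 0.0014 20
```

{"api": "drive_tool", "payload": {"motion": "0 0 0 0.001 0 0 20; 0 0 0 0 0 0.001 20; 0 0 0 0 0 0.001 20; 0 0 0 0 0 0.001 20"}}

```text
clock: 12.85
position: [0.5293, -0.2614, 0.0749]
ee_rot: [-0.0, 0.755, 0.656, -0.0]
contact_force: [-0.2, 1.1, 5.7]
width: 0.0352
```

{"api": "drive_tool", "payload": {"motion": "0 0 0 0 0 0.001 20; 0 0 0 0 0 0.001 20"}}

```text
clock: 13.1
position: [0.5293, -0.2614, 0.0748]
ee_rot: [0.0, 0.755, 0.656, -0.0]
contact_force: [-2.1, 1.5, 7.0]
width: 0.0354
```

Stopped 1.5 mm into the chamfer with a slight +y push. I'll nudge sideways to rule out misalignment.

{"api": "drive_tool", "payload": {"motion": "0 0 0 0.0008 0 0.0005 20; 0 0 0 0 0 0.001 20; 0 0 0 0 0 0.001 20"}}

```text
clock: 13.48
position: [0.5293, -0.2614, 0.0748]
ee_rot: [0.001, 0.755, 0.656, -0.0]
contact_force: [-2.0, 1.2, 8.8]
width: 0.0355
```

{"api": "drive_tool", "payload": {"motion": "0 0 0 -0.0012 0 0.0005 20; 0 0 0 0 0 0.001 20; 0 0 0 0 0 0.001 20"}}

```text
clock: 13.85
position: [0.5293, -0.2614, 0.0748]
ee_rot: [0.001, 0.755, 0.656, 0.001]
contact_force: [-2.3, 0.0, 8.3]
width: 0.0354
```

The plate is wedged symmetrically on both chamfers and won't move either way at 8 N, so it is about 12 mm thick. Slot 1 refuses it, and this contact gives its exact centre at y = -0.2614. Next is slot 2.

{"api": "drive_tool", "payload": {"motion": "0 0 0 0 0 -0.005 20; 0 0 0 0 0 -0.005 20; 0 0 0 0.015 0 0 20; 0 0 0 0.015 0 0 20; 0 0 0 0.004 0 0 20; 0 0 0 0 0 0 20; 0 0 0 0 0 0 20"}}

```text
clock: 14.72
position: [0.5343, -0.2237, 0.084]
ee_rot: [-0.0, 0.755, 0.656, 0.001]
contact_force: [0.0, -0.4, -0.5]
width: 0.0351
```

```bash
python3 -c "
from h import *
plan([.5293+.038*.139,-.2614+.038*.990,.0785],-8.0,1,20)
"
```

```text
pos [ 0.5343 -0.2237  0.084 ] tilt/yaw err deg [ 0.06 -0.08 -0.  ] F [ 0.03 -0.45 -0.47] w 0.0351 t 14.725
0.1 -0.1 -0.0 -0.0000 0.0003 0.0055 20
```

{"api": "drive_tool", "payload": {"motion": "0 0 0 0 0 0.004 20; 0 0 0 0 0 0.002 20; 0 0 0 0 0 0.002 20; 0 0 0 0 0 0.001 20; 0 0 0 0 0 0.001 20; 0 0 0 0 0 0.001 20"}}

```text
clock: 15.48
position: [0.5344, -0.2243, 0.0723]
ee_rot: [-0.0, 0.755, 0.655, 0.001]
contact_force: [-0.4, 0.9, 0.4]
width: 0.0354
```

{"api": "drive_tool", "payload": {"motion": "0 0 0 0 0 0.001 20; 0 0 0 0 0 0.001 20; 0 0 0 0 0 0.001 20"}}

```text
clock: 15.85
position: [0.5343, -0.2243, 0.0689]
ee_rot: [-0.0, 0.755, 0.655, 0.001]
contact_force: [-1.1, 1.4, -0.7]
width: 0.0355
```

It enters slot 2 freely. Continuing down to home (TCP z ≈ 0.0503).

{"api": "drive_tool", "payload": {"motion": "0 0 0 0.0004 0 0.003 20; 0 0 0 0 0 0.003 20; 0 0 0 0 0 0.003 20; 0 0 0 0 0 0.002 20"}}

```text
clock: 16.35
position: [0.5344, -0.2243, 0.057]
ee_rot: [0.0, 0.755, 0.656, 0.001]
contact_force: [0.8, -0.1, -0.2]
width: 0.0356
```

```bash
python3 -c "
from h import *
plan([.5293+.038*.139,-.2614+.038*.990,.0503],-8.0,1,20)
"
```

```text
pos [ 0.5344 -0.2243  0.057 ] tilt/yaw err deg [ 0.06 -0.07 -0.08] F [ 0.82 -0.13 -0.21] w 0.0356 t 16.35
0.1 -0.1 -0.1 0.0005 0.0002 0.0067 20
```

{"api": "drive_tool", "payload": {"motion": "0 0 0 0 0 0.002 20; 0 0 0 0 0 0.002 20; 0 0 0 0 0 0.001 20; 0 0 0 0 0 0.001 20; 0 0 0 0 0 0.001 20"}}

```text
clock: 16.98
position: [0.5344, -0.2242, 0.0503]
ee_rot: [0.0, 0.755, 0.656, 0.001]
contact_force: [-2.1, 1.6, 10.3]
width: 0.0356
```

{"api": "drive_tool", "payload": {"motion": "0 0 0 0 0 0.0008 20; 0 0 0 0 0 0.0005 20"}}

```text
clock: 17.23
position: [0.5344, -0.2242, 0.0503]
ee_rot: [0.0, 0.755, 0.656, 0.001]
contact_force: [-1.2, 0.1, 4.1]
width: 0.0355
```

Home: the flange rests on the comb at TCP z 0.0503, exactly as predicted. Release.

{"api": "drive_tool", "payload": {"motion": "0 0 0 0 0 0 60; 0 0 0 0 0 0 70; 0 0 0 0 0 0 85; 0 0 0 0 0 0 85; 0 0 0 0 0 0 85"}}

```text
clock: 17.85
position: [0.5347, -0.2245, 0.0495]
ee_rot: [0.001, 0.755, 0.656, 0.001]
contact_force: [-0.5, 1.0, -0.6]
width: 0.0726
```

{"api": "drive_tool", "payload": {"motion": "0 0 0 0 0 -0.005 85; 0 0 0 0 0 -0.010 85; 0 0 0 0 0 -0.020 85; 0 0 0 0 0 -0.030 85; 0 0 0 0 0 -0.030 85; 0 0 0 -0.03 0 -0.020 85; 0 0 0 -0.045 0 0 85; 0 0 0 -0.03 0 0 85; 0 0 0 0 0 0 85; 0 0 0 0 0 0 85"}}

```text
clock: 19.1
position: [0.5207, -0.3306, 0.1757]
ee_rot: [0.004, 0.755, 0.656, 0.002]
contact_force: [0.2, 0.1, -0.3]
width: 0.073
```

```bash
python3 - <<'E'
from h import *
grab('wrist','w6'); s,im,d=grab('scene','scene6'); s,im2,d2=grab('side','side6')
a=im[100:200,170:270,::-1]; b=im2[215:335,250:370,::-1]
cv2.imwrite('pics/c6.png',np.hstack([cv2.resize(a,(400,400)),cv2.resize(b,(400,400))]))
for tag,(x0,y0,x1,y1) in(('scene6',(180,90,260,190)),('side6',(258,200,355,335))):
    s,im,d,c=load(tag); W=cloud(im,d,c)[y0:y1,x0:x1]; h=hsv(im)[y0:y1,x0:x1]
    k=(h[...,0]>100)&(h[...,0]<130)&(h[...,1]>150); p=W[k]; z=np.percentile(p[:,2],95); q=p[p[:,2]>z-.006]
    print(tag,k.sum(),'top z',z,cv2.minAreaRect((q[:,:2]*1000).astype(np.float32)))
print(s['position'],s['contact_force'],s['clock'])
E
```

```text
scene6 417 top z nan ((0.0, 0.0), (0.0, 0.0), 0.0)
side6 450 top z 0.08194692598326218 ((530.2396240234375, -226.69033813476562), (14.476207733154297, 32.927162170410156), 83.6264877319336)
[ 0.52082056 -0.33034509  0.17562993] [ 0.19762096  0.0029401  -0.39443036] 19.2
```

View pics/c6.png

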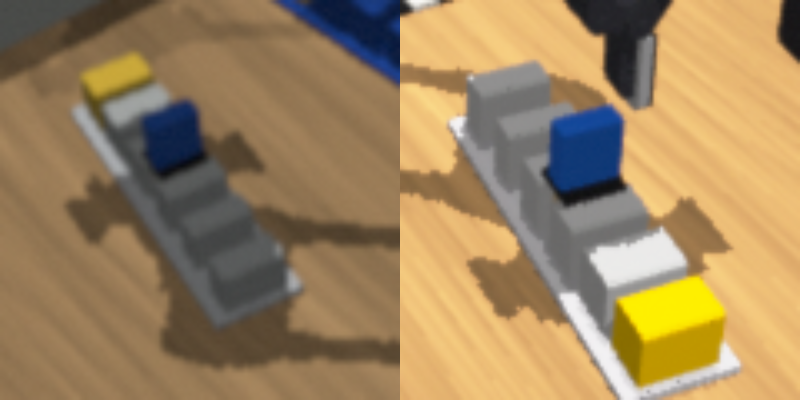

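View pics/scene6.png

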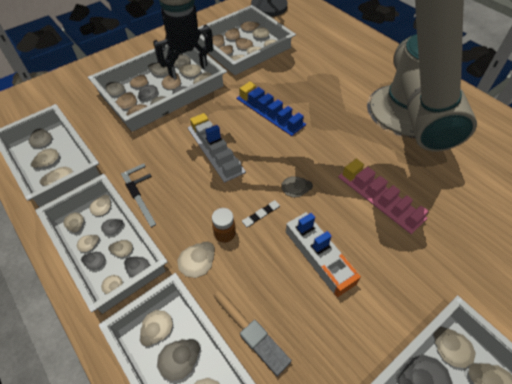

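View pics/w6.png

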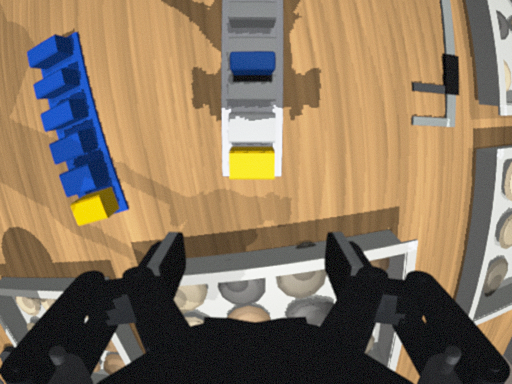

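The mount stands upright in the third slot (two teeth between it and the yellow block). Its grip top is at 81.9 mm, against 82 mm expected when fully home. The gripper is clear at scene (185,45), and the other two mounts and the loose things are unmoved.

```bash
python3 -c "
from rig import *
print(sign_off())"
```

```text
the job is handed in; nothing more can be done
None
```

The mount from the orange-end well now stands released, upright and fully home in the third slot (14.2 mm), the narrowest that takes it. I handed the job in at about 19.2 s, with the gripper clear of everything.

- **Slot 0 (8 mm):** it stopped with the plate's lower edge at the comb's top, at about 4–6 N.
- **Slot 1 (11.2 mm):** it stopped about 1.5 mm into the chamfers at up to about 9 N. Small nudges to either side did not free it, so I took it as too thick (roughly 12 mm) rather than misaligned.
- **Slot 2 (14.2 mm):** it went in freely and the flange seated on the comb at the predicted height, with a brief contact of about 10 N.

**Last checks:**
- The side camera put the grip's top at 81.9 mm, against 82 mm expected when home.
- The other two mounts are still in their wells, and the loose things look unmoved in the final picture.
- The same height check from the scene camera failed because depth readings were missing there, so I relied on the side camera and the pictures.
- The scene and side cameras differed by about 5 mm on positions, so I used the wrist camera and the contact readings for alignment.

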